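# Slide the bracelet layout template home on its pins

### The job

Get the bracelet layout fixture ready: slide the aluminium template plate off the fixture's raised loading shelf, along the fence and over the pin bed until its three holes drop over the three locating pins and it lies flat, fully home on the bed. Slide it, do not lift it up off the fixture, and leave the bead boxes, dish, screwdriver and jar around it where they stand.

Things in the scene. Friction and masses are not known exactly. Their poses are not given: they have to be found in the camera images.
- fixture: Fixed black fixture, 175 mm along x, 365 along y; origin on the table, z up. At its -y end a raised loading shelf; at its +y end the pin bed, flat top at z = 12 mm, y from -18 to +182 mm; along its +x side the fence. Fixture frame below means this one. The plate starts on the shelf, askew and off the fence, and must travel 130 to 185 mm along +y.
- shelf (a point): Centre of the loading shelf's flat top, fixture (-19.5, -100.5, 26) mm: a solid step 14 mm above the bed, x from -100 to +61 mm, y from -183 to -18 mm in the fixture frame.
- fence (a point): Middle of the top inner edge of the aluminium fence bar, fixture (61, 0, 36) mm: its upright inner face at fixture x = +61 mm runs the fixture's whole length and stands 10 mm above the shelf.
- guide (a point): Middle of the top inner edge of the low aluminium guide bar on the bed's near side, fixture (-62.5, 126, 36) mm: its inner face at fixture x = -62.5 mm faces the fence from y = 70 to 182 mm, so the plate enters between them with 3.5 mm total play; from y = 70 back to about 48 mm it flares outwards to x = -82 mm.
- lone_pin (a point): Tip of the left-hand steel pin, fixture (0, 123) mm; the two others stand at (-40, 50) and (40, 50). Each is fixed upright on the bed, 12 mm in diameter for its lower 6 mm, then tapers to a 4 mm tip 13.7 mm over the bed, just under shelf level: the plate slides from shelf onto the pin tips, then drops. A tip catches a hole up to about 4 mm off.
- seat (a point): Where point template_centre lies when the plate is fully home: fixture (0, 78, 16) mm, axes as the fixture's. The plate's far long edge is then 1 mm off the fence, so a plate slid flush along the fence meets the pins.
- template_centre (a point): Centre, half-way up, of the loose aluminium plate: 120 mm along x, 180 along y, 8 thick, 0.28 to 0.56 kg. Its axes match the fixture's within 0.14 rad at the start; +y is its leading end. Three 15 mm through holes at (-40, -28), (40, -28), (0, 45) mm (1.5 mm play round the pins when home). Centre of mass about (0, 9) mm. The dark lines on top are only engraved.
- window (a point): Centre, half-way up, of the rectangular through window near the plate's trailing end: 70 mm along plate x, 38 mm along y, at plate (0, -61) mm. It takes closed fingertips to push the plate along; the outer edges may be pushed as well.
- box_a: Small open clear plastic bead box, 60 x 60 x 45 mm high, just beyond the fence; origin at the centre of its underside. Bystander.
- box_b: The same kind of bead box, just beyond the fence. Bystander.
- box_c: The same kind of bead box, past the bed's left end. Bystander.
- dish: White ceramic dish, 100 mm across, 30 mm high, past the shelf's right end; origin at the centre of its underside. Bystander.
- driver: Screwdriver with a dark wooden handle, 160 mm long, lying beyond the left end. Bystander.
- jar: Glass jar with a steel cap, 60 mm across, 80 mm high, standing left of the fixture. Bystander.
Things that resemble listed ones, but are neither listed nor needed, are in the scene too. What is meant by the part that bears template_centre is not green, and is the smaller of those in its own colour.

How it is judged:
By the outcome, as a careful person would: the job done as asked, in the order asked, and still so for the second after the job is handed in, with the robot touching nothing.
It also fails if it takes over 51 s, if anything falls off the work surface, if the arm or the gripper's body presses on something with over 40 N, if the wrist force passes 120 N, or if a joint passes its speed limit or range.

### The arm

A 6-joint arm with a two-finger parallel gripper is mounted at the origin on the work surface. World frame = base frame: x ahead of the robot, y to its left, z up, the work surface at z = 0. Lengths are in m, angles in rad, forces in N, time in s.
With the tool pointing down it reaches from about 0.25 to 0.775 m from the base axis. Payload 4 kg.
Tool frame: the origin (TCP) lies at the very end of the fingers, on their centre line; the grasp point (between the pads) lies 19 mm behind it (manip.hold_point_z is the distance from the TCP to the grasp point, in m); z points along the fingers, y is the line along which they close (so a half turn about z gives the same grasp; the last joint's range is limited). The gripper opens to 94 mm and grips with 3 to 60 N. Pads are 16 mm wide; open, the fingers measure 119 mm over their backs; the gripper's body (75 mm by 177 mm) begins 78 mm behind the grasp point.
Start: joints at [-1.288, 0.087, 1.371, -0, 1.684, -0.103], TCP at [0.207, -0.51, 0.206] pointing down, gripper open.
Joint ranges: [-3.1, 3.1], [-0.76, 2.03], [0.27, 2.55], [-1.08, 4.22], [0.17, 2.65], [-2.57, 2.57]. Speed limits (rad/s): [2.79, 2.79, 3.14, 3.14, 3.14, 3.14].

### API

Orientations are given as a unit quaternion [x, y, z, w].
In Python, from rig import manip gives the robot as it stands.
- The arm moves only by the shell command python3 -m pendant 'ROWS' [FORCE]. ROWS is JSON, a list of rows, each a list of 3 entries, a list of its own where there are three numbers: the closure, from 0 (fully open) to 1 (shut), then the shift along the tool's x, y, z each as a share of 50 cm, from -1 to 1, then the turn, a rotation vector about the tool's x, y, z each as a share of pi/2 rad, from -1 to 1. A call has 1 to 5 rows; each row is the pose to reach, as a shift and turn from the pose commanded when the call began, along the tool's axes at that moment; what a row does not reach only later rows make up. A row lasts 1/10 s, in which the tool goes at most 50 mm and 8.59 degrees, less where a joint would pass 70% of its speed; a pose out of reach is approached as far as the arm can. A call with a number of a shift or a turn outside -1 to 1 is refused whole. A call with a gripper value outside its range is refused whole. The fingers move at their own pace and stop on an object; FORCE is the grip in N (left out, the last holds). Time passes only in rows, so rows that repeat a pose let the fingers close. It gives the time, the measured TCP pose, the force, the opening and the grip force at its end, in the units of the state.
- manip.get_obs(): the state, without advancing time (a new reading comes with each control period).
- manip.camera(name): name is "side" or "top"; returns the picture (400x640x3 uint8, red, green, blue); there is no depth.
- manip.calibration(name): a dict with "intrinsics" (3x3 intrinsics, pixels), "D" ([k1, k2, p1, p2, k3] as OpenCV has them; the pictures are not rectified), "cam_to_world" (4x4, takes a point from camera to world coordinates). Camera axes: x right, y down, z forward; pixel columns grow to the right and rows downward; lengths in m; the calibration is good to about 2 mm. A picture is of the moment at which its call begins. calibration takes no time and is no camera call.
- manip.close_job(): hands the job in; it is judged then, once.
The state is a dict: "time": time; "joint_pos": joint angles; "qvel": joint speeds; "tau": joint torques, N m; "position": TCP position; "orientation": TCP orientation; "contact_force": force on the tool from outside, world axes, zero at the start; "wrist_torque": the same for the moment, N m; "opening": finger opening in m; "grip_force": force on a finger pad.
Only numpy, scipy, OpenCV 4.12 (cv2) and the standard library are available. Lean on these libraries where they do the work, as an engineer would, in place of code of your own. Each camera call takes 0.05 s, during which the arm holds its last target. There are 200 camera calls.

## Working session

There is one attempt and no reset: what is moved stays moved. The work goes in short steps, Python scripts to look and compute and a shell command to move; the robot and the scene stay as the last step left them, time stands still between calls to the robot, and variables do not carry over. Pictures are saved under pics/ and viewed, at most 12 in all, crops included, and the job is handed in when it is done.

```bash
mkdir -p pics; ls; python3 - <<'E'
from rig import manip
import cv2,numpy as np
for n in("top","side"):
    im=manip.camera(n); cv2.imwrite(f"pics/{n}0.png",im[:,:,::-1])
    c=manip.calibration(n); print(n,np.round(c["intrinsics"],1).tolist(),c["D"],np.round(c["cam_to_world"],3).tolist())
o=manip.get_obs(); print(o["time"],o["position"],o["orientation"],o["opening"])
E
```

```text
pics
top [[419.5, 0.0, 320.8], [0.0, 419.5, 201.6], [0.0, 0.0, 1.0]] [-0.08991659  0.          0.          0.          0.        ] [[0.05, -0.978, 0.202, 0.296], [-0.999, -0.049, 0.011, 0.03], [-0.001, -0.202, -0.979, 1.084], [0.0, 0.0, 0.0, 1.0]]
side [[442.1, 0.0, 324.6], [0.0, 442.1, 201.7], [0.0, 0.0, 1.0]] [0.02727987 0.         0.         0.         0.        ] [[-0.981, -0.133, 0.138, 0.32], [-0.191, 0.735, -0.65, 0.915], [-0.015, -0.665, -0.747, 1.059], [0.0, 0.0, 0.0, 1.0]]
0.1 [ 0.20684425 -0.50909178  0.20445418] [ 9.81445465e-01  1.91739049e-01 -8.90221118e-05 -9.63569740e-04] 0.0937652728979124
```

View pics/top0.png

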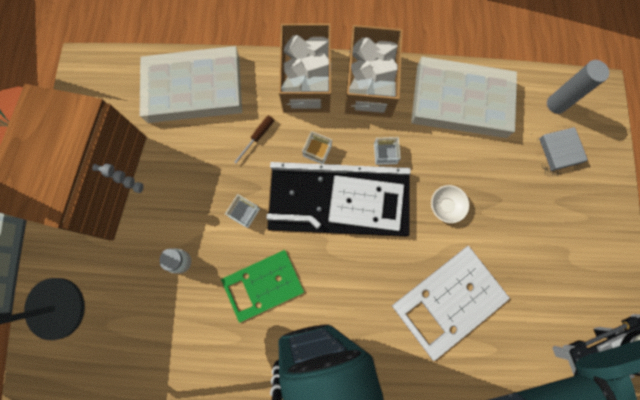

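View pics/side0.png

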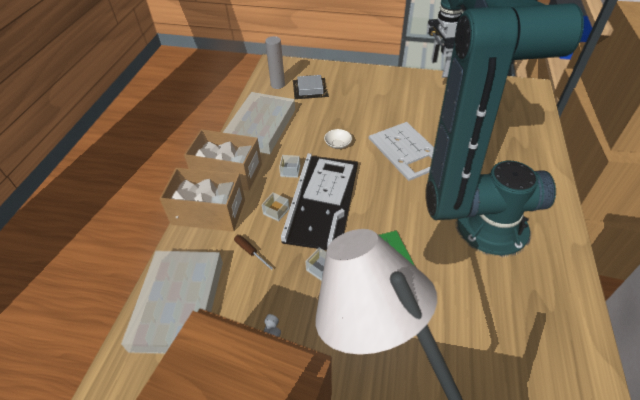

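```bash
python3 - <<'E'
import cv2
a=cv2.imread("pics/top0.png")[150:250,255:425]; b=cv2.imread("pics/side0.png")[145:255,270:370]
cv2.imwrite("pics/c0.png",cv2.resize(a,None,fx=4.7,fy=4.7,interpolation=cv2.INTER_CUBIC))
cv2.imwrite("pics/c1.png",cv2.resize(b,None,fx=5,fy=5,interpolation=cv2.INTER_CUBIC))
E
```

```text
(no output)
```

View pics/c0.png

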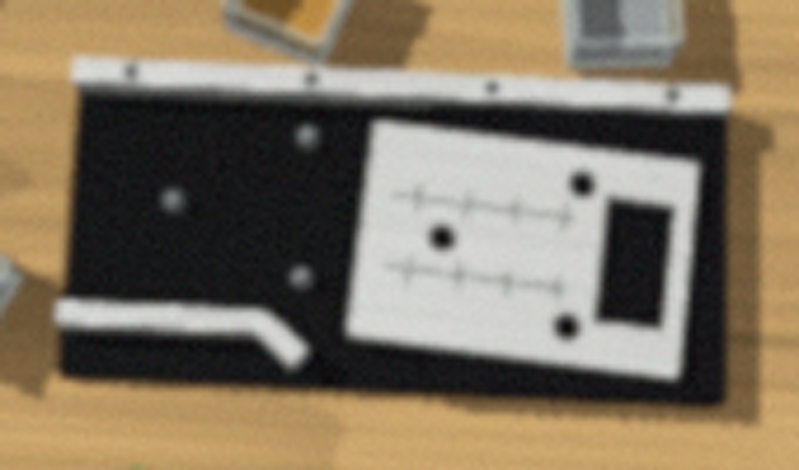

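View pics/c1.png

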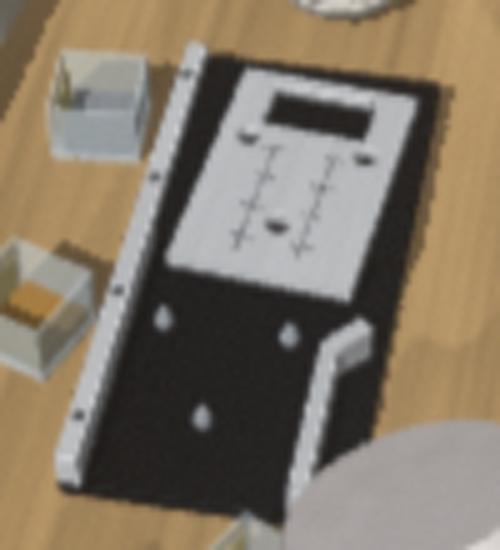

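```bash
cat > h.py <<'E'
import cv2,numpy as np
from rig import manip
def cast(n,px,z):
    c=manip.calibration(n);K=np.array(c["intrinsics"]);T=np.array(c["cam_to_world"])
    u=cv2.undistortPoints(np.array(px,float).reshape(-1,1,2),K,np.array(c["D"])).reshape(-1,2)
    d=np.c_[u,np.ones(len(u))]@T[:3,:3].T; o=T[:3,3]
    return (o+d*((z-o[2])/d[:,2])[:,None])[:,:2]
def fit(A,B): # rigid 2D: B=R A+t
    a=A.mean(0);b=B.mean(0);X=A-a;Y=B-b
    th=np.arctan2((X[:,0]*Y[:,1]-X[:,1]*Y[:,0]).sum(),(X*Y).sum());R=rot(th)
    return th,b-R@a,np.linalg.norm(A@R.T+b-R@a-B,axis=1)
def rot(t): return np.array([[np.cos(t),-np.sin(t)],[np.sin(t),np.cos(t)]])
def up(px,ox,oy,f): return (np.array(px,float)+.5)/f-.5+[ox,oy]
PINS=np.array([[0,123],[-40,50],[40,50]])/1e3
HOLES=np.array([[0,45],[40,-28],[-40,-28]])/1e3
E
python3 - <<'E'
from h import *
T=lambda p,z:cast("top",up(p,255,150,4.7),z)
S=lambda p,z:cast("side",up(p,270,145,5),z)
pt=[(172,199),(301,277),(307,137)]; ps=[(203,414),(290,332),(163,315)]
for nm,P in(("top",T(pt,.021)),("side",S(ps,.022))):
    th,t,r=fit(PINS,P);print(nm,"fixture",np.round(th,4),np.round(t,4),np.round(r*1e3,1))
ht=[(442,237),(582,183),(567,326)];hs=[(277,227),(248,138),(364,160)]
for nm,P in(("top",T(ht,.033)),("side",S(hs,.032))):
    th,t,r=fit(HOLES,P);print(nm,"plate",np.round(th,4),np.round(t,4),np.round(r*1e3,1))
C=T([(372,121),(700,160),(682,380),(347,338)],.034)
print("corners",C.round(4).tolist(),C.mean(0), np.linalg.norm(C-np.roll(C,1,0),axis=1))
L=np.array([[60,90],[60,-90],[-60,-90],[-60,90]])/1e3
print("plate by corners",fit(L,C))
th,t,_=fit(PINS,T(pt,.021)); R=rot(th)
F=T([(82,86),(728,107)],.036);print("fence inner in fixture",(F-t)@R)
F=T([(62,376),(722,404)],0);print("near base corners",((F-t)@R).round(4))
print("plate centre in fixture",((C.mean(0)-t)@R).round(4), ((C-t)@R).round(4).tolist())
E
```

```text
top fixture -0.0004 [ 0.5364 -0.003 ] [0.4 0.4 0.6]
side fixture 0.0095 [ 0.5357 -0.0021] [0.5 0.4 0.2]
top plate -0.08 [ 0.5166 -0.0739] [0.1 0.1 0.1]
side plate -0.078 [ 0.5149 -0.0733] [0.4 0.3 0.7]
corners [[0.5834, 0.0117], [0.5704, -0.1697], [0.4479, -0.1612], [0.4619, 0.0199]] [ 0.51588293 -0.07481545] [0.1217688  0.18192449 0.12282798 0.18170475]
plate by corners (np.float64(-0.07254736121341465), array([ 0.51588293, -0.07481545]), array([0.00161742, 0.00142384, 0.00193892, 0.00092261]))
fence inner in fixture [[ 0.05852398  0.17580615]
 [ 0.06456169 -0.18165371]]
near base corners [[-0.0984  0.1795]
 [-0.0959 -0.187 ]]
plate centre in fixture [-0.0205 -0.0718] [[0.047, 0.0148], [0.034, -0.1667], [-0.0885, -0.1582], [-0.0745, 0.0229]]
```

```bash
cat >> h.py <<'E'
from scipy.spatial.transform import Rotation as Ro
def goal(x,y,z,psi=1.580):
    o=manip.get_obs();R=Ro.from_quat(o["orientation"])
    G=Ro.from_matrix(np.array([[np.cos(psi),np.sin(psi),0],[np.sin(psi),-np.cos(psi),0],[0,0,-1]]))
    print("t",round(o["time"],2),"shift",(R.inv().apply(np.array([x,y,z])-o["position"])/.5).round(4).tolist(),
      "turn",((R.inv()*G).as_rotvec()/(np.pi/2)).round(4).tolist(),"F",np.round(o["contact_force"],1),"open",o["opening"])
E
python3 -c "
from h import *
goal(.5113,-.135,.12)"
```

```text
t 0.1 shift [0.8457, -0.4637, 0.17] turn [-0.001, -0.0008, -0.7602] F [-0.6 -0.1  1. ] open 0.0937652728979124
```

```bash
R='[0.67,[0.846,-0.464,0.17],[0,0,-0.76]]'
python3 -m pendant '[[0.67,[0.846,-0.464,0.17],[0,0,-0.76]],[0.67,[0.846,-0.464,0.17],[0,0,-0.76]],[0.67,[0.846,-0.464,0.17],[0,0,-0.76]],[0.67,[0.846,-0.464,0.17],[0,0,-0.76]],[0.67,[0.846,-0.464,0.17],[0,0,-0.76]]]' 10
python3 -c "
from h import *
goal(.5113,-.135,.12)"
```

```text
time: 0.6
position: [0.3631, -0.3168, 0.1613]
orientation: [0.842, 0.54, -0.0, -0.0]
contact_force: [0.7, -0.9, 0.1]
opening: 0.0573
grip_force: 0.0
t 0.6 shift [0.4541, 0.1182, 0.0827] turn [-0.0002, -0.0002, -0.2792] F [ 0.7 -0.9  0.1] open 0.05728412222425069
```

```bash
python3 -m pendant '[[0.67,[0.454,0.118,0.083],[0,0,-0.279]],[0.67,[0.454,0.118,0.083],[0,0,-0.279]],[0.67,[0.454,0.118,0.083],[0,0,-0.279]],[0.67,[0.454,0.118,0.083],[0,0,-0.279]],[0.67,[0.454,0.118,0.083],[0,0,-0.279]]]'
python3 -m pendant '[[0.67,[0,0,0],[0,0,0]],[0.67,[0,0,0],[0,0,0]]]'
python3 -c "
from h import *
goal(.5113,-.135,.06)"
```

```text
time: 1.1
position: [0.5124, -0.135, 0.1195]
orientation: [0.705, 0.709, -0.0, -0.001]
contact_force: [-0.3, -0.6, 0.2]
opening: 0.0308
grip_force: 0.0
time: 1.3
position: [0.5112, -0.1371, 0.1198]
orientation: [0.705, 0.709, -0.001, -0.001]
contact_force: [-0.9, -0.2, 0.2]
opening: 0.0308
grip_force: 0.0
t 1.3 shift [0.0042, 0.0004, 0.1196] turn [-0.0013, 0.0001, -0.0025] F [-0.9 -0.2  0.2] open 0.030818958901831048
```

```bash
python3 -m pendant '[[0.67,[0.004,0,0.08],[0,0,0]],[0.67,[0.004,0,0.15],[0,0,0]],[0.67,[0.004,0,0.15],[0,0,0]],[0.67,[0.004,0,0.15],[0,0,0]]]'
python3 - <<'E'
from h import *
b=manip.camera("side")[100:260,260:400,::-1];cv2.imwrite("pics/s1.png",cv2.resize(b,None,fx=3.7,fy=3.7,interpolation=cv2.INTER_CUBIC))
goal(.5113,-.135,.03)
E
```

```text
time: 1.7
position: [0.5108, -0.1368, 0.0459]
orientation: [0.707, 0.708, -0.0, -0.0]
contact_force: [0.7, -0.3, -0.0]
opening: 0.031
grip_force: 0.0
t 1.75 shift [0.0042, -0.0017, 0.0348] turn [0.0014, 0.0008, -0.0049] F [0.4 0.5 0.1] open 0.031249498897625107
```

View pics/s1.png

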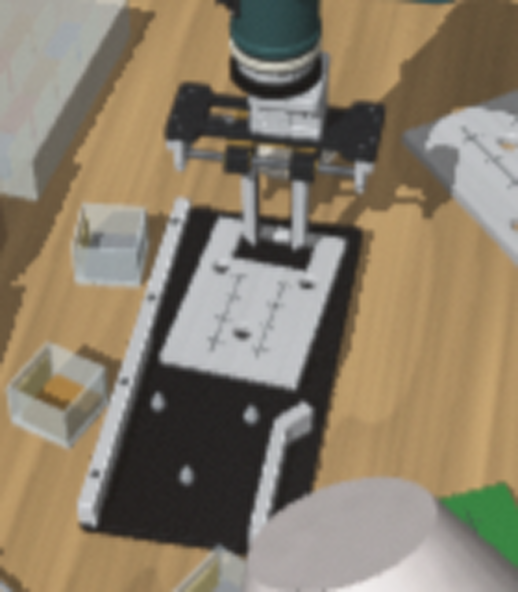

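The fingertips, at crop (250,243) and (298,245), hang over the window's span (235–310, 250); the plate has not moved. Next I descend and push.

```bash
python3 -m pendant '[[0.67,[0,0,0.02],[0,0,0]],[0.67,[0,0,0.033],[0,0,0]],[0.67,[0,0,0.033],[0,0,0]],[0.67,[0,0,0.033],[0,0,0]]]'
python3 -m pendant '[[0.67,[0.01,0,0],[0,0,0]],[0.67,[0.02,0,0],[0,0,0]],[0.67,[0.03,0,0],[0,0,0]],[0.67,[0.04,0,0],[0,0,0]],[0.67,[0.04,0,0],[0,0,0]]]'
python3 -m pendant '[[0.67,[0.007,0.007,0],[0,0,0]],[0.67,[0.014,0.014,0],[0,0,0]],[0.67,[0.021,0.021,0],[0,0,0]],[0.67,[0.021,0.021,0],[0,0,0]]]'
```

```text
time: 2.15
position: [0.5116, -0.1357, 0.0292]
orientation: [0.706, 0.708, -0.0, 0.0]
contact_force: [0.7, 0.1, 0.0]
opening: 0.031
grip_force: 0.0
time: 2.65
position: [0.5117, -0.1148, 0.0294]
orientation: [0.706, 0.709, 0.0, 0.0]
contact_force: [0.5, -0.2, 0.3]
opening: 0.0311
grip_force: 0.0
time: 3.05
position: [0.5225, -0.1044, 0.0289]
orientation: [0.706, 0.708, 0.0, -0.0]
contact_force: [0.4, 0.3, 1.1]
opening: 0.0311
grip_force: 0.1
```

```bash
python3 -m pendant '[[0.67,[0.007,0.007,0],[0,0,0]],[0.67,[0.014,0.014,0],[0,0,0]],[0.67,[0.02,0.018,0],[0,0,0]]]'
python3 -m pendant '[[0.67,[0.004,0.004,0],[0,0,0]],[0.67,[0.008,0.008,0],[0,0,0]]]'
python3 - <<'E'
from h import *
b=manip.camera("top")[140:250,255:425,::-1];cv2.imwrite("pics/t2.png",cv2.resize(b,None,fx=4.7,fy=4.7,interpolation=cv2.INTER_CUBIC))
E
```

```text
time: 3.35
position: [0.5313, -0.0949, 0.029]
orientation: [0.706, 0.708, 0.0, 0.0]
contact_force: [0.0, -2.0, -0.0]
opening: 0.031
grip_force: 0.8
time: 3.55
position: [0.535, -0.0909, 0.029]
orientation: [0.706, 0.708, -0.0, -0.0]
contact_force: [-1.0, -2.1, 0.1]
opening: 0.0311
grip_force: 0.9
```

View pics/t2.png

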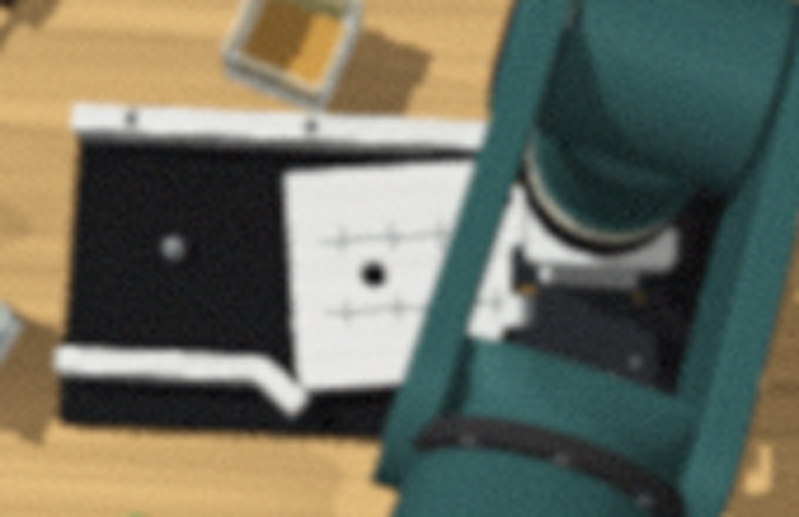

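The plate has turned counter-clockwise: its leading edge runs (285,172)–(300,390), close to the guide's flare tip at (305,400). The sideways push swung the trailing end towards the fence, so I measure the yaw.

```bash
cat >> h.py <<'E'
FT=np.array([.536,-.0025]);FY=.009
def fx(P): return ((np.atleast_2d(P)-FT)@rot(FY)*1e3).round(1).tolist()
E
python3 - <<'E'
from h import *
C=cast("top",up([(285,172),(300,390)],255,140,4.7),.034); d=C[0]-C[1]
print(fx(C),"rel yaw",np.arctan2(d[1],d[0])-FY, np.linalg.norm(d))
print("hole0",fx(cast("top",up([(373,273)],255,140,4.7),.033)),"tcp",fx(manip.get_obs()["position"][:2]))
E
```

```text
[[43.3, 61.6], [-77.6, 48.3]] rel yaw 0.10989590722238059 0.12166639100366525
hole0 [[-11.4, 11.2]] tcp [[-1.5, -88.2]]
```

```bash
python3 -m pendant '[[0.67,[-0.014,-0.008,0],[0,0,0]],[0.67,[-0.014,-0.008,0],[0,0,0]],[0.67,[-0.014,-0.008,-0.09],[0,0,0]],[0.67,[-0.014,-0.008,-0.09],[0,0,0]],[0.67,[-0.014,-0.008,-0.09],[0,0,0]]]'
python3 -c "
from h import *
p=FT+rot(FY)@[-.093,-.020];goal(*p,.074)"
```

```text
time: 4.1
position: [0.5322, -0.0985, 0.0758]
orientation: [0.706, 0.708, 0.001, 0.002]
contact_force: [0.1, 0.4, -0.6]
opening: 0.0312
grip_force: 0.0
t 4.1 shift [0.1508, -0.1775, 0.0027] turn [0.0026, 0.0005, -0.004] F [ 0.1  0.4 -0.6] open 0.031187814147651732
```

```bash
python3 -m pendant '[[1,[0.07,-0.085,0],[0,0,0]],[1,[0.15,-0.177,0],[0,0,0]],[1,[0.15,-0.177,0],[0,0,0]],[1,[0.15,-0.177,0],[0,0,0]],[1,[0.15,-0.177,0],[0,0,0]]]' 10
python3 -m pendant '[[1,[0,0,0.04],[0,0,0]],[1,[0,0,0.088],[0,0,0]],[1,[0,0,0.088],[0,0,0]],[1,[0,0,0.088],[0,0,0]]]'
python3 -c "
from h import *
o=manip.get_obs();print(fx(o['position'][:2]));p=FT+rot(FY)@[-.075,-.020];goal(*p,.03)"
```

```text
time: 4.6
position: [0.4428, -0.0238, 0.074]
orientation: [0.706, 0.708, 0.0, 0.001]
contact_force: [0.5, -0.4, -0.5]
opening: 0.0009
grip_force: 0.0
time: 5.0
position: [0.4429, -0.0241, 0.0301]
orientation: [0.706, 0.708, -0.0, -0.0]
contact_force: [0.3, 0.7, 0.4]
opening: 0.0003
grip_force: 0.0
[[-93.3, -20.8]]
t 5.0 shift [0.0018, 0.0366, 0.0002] turn [-0.0005, 0.0, -0.0044] F [0.3 0.7 0.4] open 0.0003294944112579874
```

```bash
python3 -m pendant '[[1,[0,0.008,0],[0,0,0]],[1,[0,0.016,0],[0,0,0]],[1,[0,0.024,0],[0,0,0]],[1,[0,0.032,0],[0,0,0]]]'
python3 -m pendant '[[1,[0,0.004,0],[0,0,0]],[1,[0,0.008,0],[0,0,0]]]'
python3 -m pendant '[[1,[0,0.003,0],[0,0,0]],[1,[0,0.005,0],[0,0,0]]]'
python3 - <<'E'
from h import *
b=manip.camera("top")[140:250,255:425,::-1];cv2.imwrite("pics/t3.png",cv2.resize(b,None,fx=4.7,fy=4.7,interpolation=cv2.INTER_CUBIC))
E
```

```text
time: 5.4
position: [0.459, -0.0234, 0.0306]
orientation: [0.706, 0.708, 0.0, 0.0]
contact_force: [-0.6, -0.4, 0.2]
opening: 0.0006
grip_force: 0.0
time: 5.6
position: [0.4612, -0.0232, 0.03]
orientation: [0.706, 0.708, -0.001, -0.001]
contact_force: [-4.5, 0.9, 4.2]
opening: 0.0004
grip_force: 2.9
time: 5.8
position: [0.4634, -0.0227, 0.0299]
orientation: [0.706, 0.708, -0.001, -0.002]
contact_force: [-4.7, 1.6, 5.0]
opening: 0.0002
grip_force: 3.3
```

View pics/t3.png

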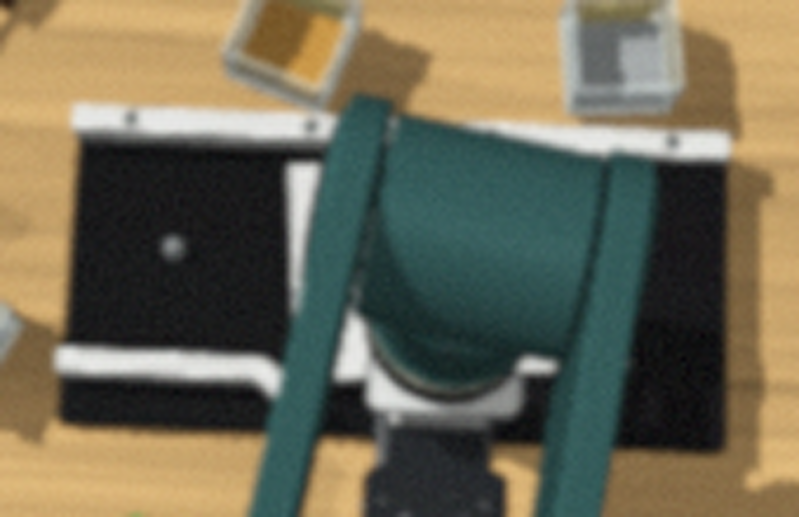

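The leading +x corner moved to (287,162), towards the fence, whose inner edge is at row ~143. I keep pushing.

```bash
for i in 1 2; do :; done
python3 -m pendant '[[1,[0,0.004,0],[0,0,0]],[1,[0,0.008,0],[0,0,0]]]'
python3 -m pendant '[[1,[0,0.004,0],[0,0,0]],[1,[0,0.008,0],[0,0,0]]]'
```

```text
time: 6.05
position: [0.4671, -0.0223, 0.0299]
orientation: [0.706, 0.708, -0.001, -0.002]
contact_force: [-5.7, 2.5, 4.9]
opening: 0.0004
grip_force: 3.7
time: 6.25
position: [0.471, -0.0223, 0.0299]
orientation: [0.706, 0.708, -0.001, -0.002]
contact_force: [-5.5, 3.6, 6.2]
opening: 0.0002
grip_force: 3.8
```

```bash
python3 -m pendant '[[1,[0,0.003,0],[0,0,0]],[1,[0,0.006,0],[0,0,0]]]'
python3 - <<'E'
from h import *
b=manip.camera("side")[100:260,250:410,::-1];cv2.imwrite("pics/s4.png",cv2.resize(b,None,fx=3.7,fy=3.7,interpolation=cv2.INTER_CUBIC))
E
```

```text
time: 6.45
position: [0.4726, -0.0222, 0.0298]
orientation: [0.706, 0.708, -0.002, -0.003]
contact_force: [-12.4, 2.9, 9.0]
opening: 0.0003
grip_force: 7.2
```

View pics/s4.png

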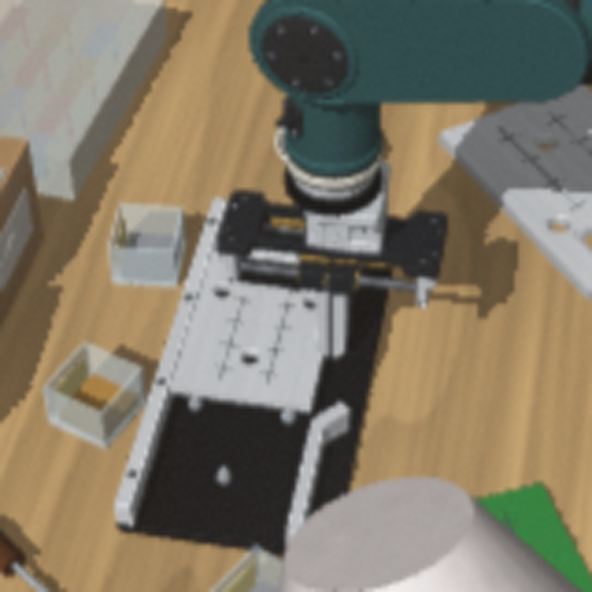

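Side view: the plate now lies along the fence, leading edge just over the first two pins (195,405) and (288,417), and the force jumped to 12 N. So it is flush; I measure, retract and re-enter the window.

```bash
python3 -m pendant '[[1,[0,-0.02,0],[0,0,0]],[1,[0,-0.03,-0.02],[0,0,0]],[1,[0,-0.03,-0.1],[0,0,0]],[1,[0,-0.03,-0.1],[0,0,0]]]'
python3 - <<'E'
from h import *
H=cast("side",up([(250,358),(222,293),(310,303)],250,100,3.7),.032)
th,t,r=fit(HOLES,H);print("relyaw",th-FY,"centre",fx(t),r)
w=t+rot(th)@[0,-.061];print("window",fx(w),w)
goal(*(FT+rot(FY)@((np.array(fx(w)[0])/1e3)+[0,0])),.08)
E
```

```text
time: 6.9
position: [0.4649, -0.0241, 0.0862]
orientation: [0.706, 0.708, 0.004, 0.005]
contact_force: [0.0, 0.2, 0.6]
opening: 0.0002
grip_force: 0.0
relyaw 0.005506614784347306 centre [[1.0, -39.3]] [0.00047298 0.00093677 0.00059709]
window [[1.3, -100.3]] [ 0.5382339 -0.1028265]
t 6.9 shift [-0.1577, 0.146, 0.0145] turn [0.008, 0.0015, -0.0039] F [0.  0.2 0.6] open 0.00023498304102463188
```

```bash
python3 -m pendant '[[0.6,[-0.07,0.07,0],[0,0,0]],[0.6,[-0.158,0.146,0.014],[0,0,0]],[0.6,[-0.158,0.146,0.014],[0,0,0]],[0.6,[-0.158,0.146,0.014],[0,0,0]],[0.6,[-0.158,0.146,0.014],[0,0,0]]]' 10
python3 -m pendant '[[0.6,[0,0,0],[0,0,0]],[0.6,[0,0,0],[0,0,0]]]'
python3 - <<'E'
from h import *
o=manip.get_obs();print(fx(o['position'][:2]));goal(.5375,-.1028,.029)
E
```

```text
time: 7.4
position: [0.5334, -0.1015, 0.073]
orientation: [0.706, 0.708, 0.0, -0.0]
contact_force: [0.3, 0.2, 0.5]
opening: 0.0361
grip_force: 0.0
time: 7.6
position: [0.5335, -0.1011, 0.0736]
orientation: [0.706, 0.709, 0.0, 0.0]
contact_force: [0.5, -0.3, 0.1]
opening: 0.0377
grip_force: 0.0
[[-3.4, -98.6]]
t 7.6 shift [-0.0034, 0.0079, 0.0891] turn [0.0004, 0.0, -0.003] F [ 0.5 -0.3  0.1] open 0.03770514334702857
```

```bash
python3 -m pendant '[[0.6,[-0.003,0.008,0.04],[0,0,-0.003]],[0.6,[-0.003,0.008,0.08],[0,0,-0.003]],[0.6,[-0.003,0.008,0.089],[0,0,-0.003]],[0.6,[-0.003,0.008,0.089],[0,0,-0.003]]]'
python3 -m pendant '[[0.6,[0.015,0,0],[0,0,0]],[0.6,[0.03,0,0],[0,0,0]],[0.6,[0.045,0,0],[0,0,0]],[0.6,[0.06,0,0],[0,0,0]],[0.6,[0.07,0,0],[0,0,0]]]'
python3 - <<'E'
from h import *
o=manip.get_obs();print(fx(o['position'][:2]))
b=manip.camera("top")[140:250,255:425,::-1];cv2.imwrite("pics/t5.png",cv2.resize(b,None,fx=4.7,fy=4.7,interpolation=cv2.INTER_CUBIC))
E
```

```text
time: 8.0
position: [0.5372, -0.1029, 0.0281]
orientation: [0.704, 0.71, -0.0, -0.001]
contact_force: [0.5, -0.0, 0.6]
opening: 0.0373
grip_force: 0.0
time: 8.5
position: [0.5385, -0.0686, 0.0297]
orientation: [0.704, 0.71, 0.0, 0.001]
contact_force: [0.9, -3.7, 3.3]
opening: 0.0378
grip_force: 2.0
[[1.9, -66.1]]
```

View pics/t5.png

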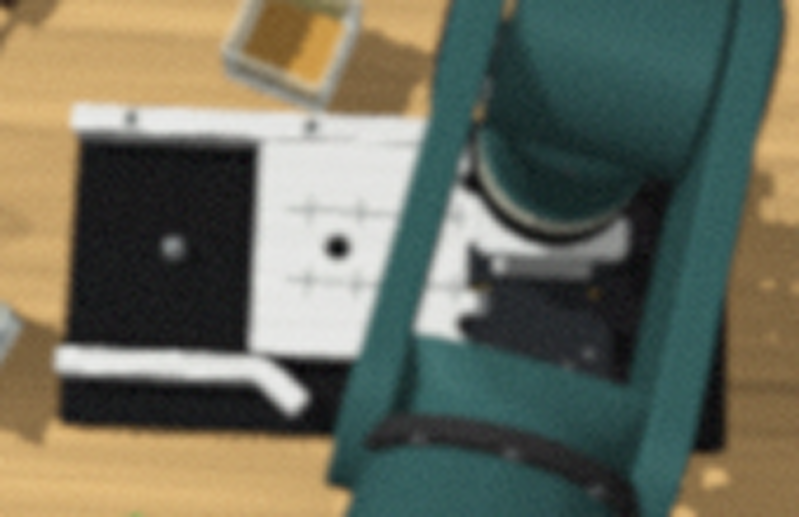

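The plate is parallel to and between fence and guide: leading corners (258,143) and (248,353), hole at (337,246), in line with the lone pin at (172,247). I carry on along +y.

```bash
python3 - <<'E'
from h import *
print(fx(cast("top",up([(337,246)],255,140,4.7),.033)),fx(cast("top",up([(258,143),(248,353)],255,140,4.7),.034)))
E
python3 -m pendant '[[0.6,[0.015,-0.001,0],[0,0,0]],[0.6,[0.03,-0.001,0],[0,0,0]],[0.6,[0.045,-0.001,0],[0,0,0]],[0.6,[0.06,-0.001,0],[0,0,0]],[0.6,[0.07,-0.001,0],[0,0,0]]]'
python3 -c "
from h import *
print(fx(manip.get_obs()['position'][:2]))"
```

```text
[[2.9, 31.4]] [[59.3, 77.3], [-58.6, 77.2]]
time: 9.05
position: [0.5368, -0.0328, 0.0285]
orientation: [0.704, 0.71, -0.0, -0.0]
contact_force: [-0.2, -3.2, 2.8]
opening: 0.0374
grip_force: 1.8
[[0.5, -30.3]]
```

```bash
python3 -m pendant '[[0.6,[0.016,0,0],[0,0,0]],[0.6,[0.032,0,0],[0,0,0]],[0.6,[0.048,0,0],[0,0,0]],[0.6,[0.064,0,0],[0,0,0]],[0.6,[0.08,0,0],[0,0,0]]]'
python3 -m pendant '[[0.6,[0.005,0,0],[0,0,0]],[0.6,[0.01,0,0],[0,0,0]],[0.6,[0.012,0,0],[0,0,0]]]'
python3 -c "
from h import *
print(fx(manip.get_obs()['position'][:2]))"
```

```text
time: 9.55
position: [0.5364, 0.0072, 0.0284]
orientation: [0.704, 0.71, -0.0, -0.0]
contact_force: [-0.2, -2.2, 1.9]
opening: 0.0377
grip_force: 1.5
time: 9.85
position: [0.5363, 0.0126, 0.0284]
orientation: [0.704, 0.71, -0.0, -0.0]
contact_force: [-0.8, -3.6, 1.1]
opening: 0.0378
grip_force: 1.4
[[0.5, 15.1]]
```

```bash
for k in a; do
python3 -m pendant '[[0.6,[0.004,0,0],[0,0,0]],[0.6,[0.008,0,0],[0,0,0]],[0.6,[0.008,0,0],[0,0,0]]]'
python3 -m pendant '[[0.6,[0.003,0,0],[0,0,0]],[0.6,[0.006,0,0],[0,0,0]],[0.6,[0.006,0,0],[0,0,0]]]'
python3 -m pendant '[[0.6,[0.003,0,0],[0,0,0]],[0.6,[0.006,0,0],[0,0,0]],[0.6,[0.006,0,0],[0,0,0]]]'
done
```

```text
time: 10.15
position: [0.5361, 0.0174, 0.0281]
orientation: [0.704, 0.71, 0.0, -0.001]
contact_force: [0.1, -0.1, 0.4]
opening: 0.0376
grip_force: 0.0
time: 10.45
position: [0.5364, 0.0198, 0.0285]
orientation: [0.704, 0.71, 0.0, -0.0]
contact_force: [0.0, -0.4, -0.2]
opening: 0.0373
grip_force: 0.0
time: 10.75
position: [0.5365, 0.0226, 0.0286]
orientation: [0.704, 0.71, 0.0, -0.0]
contact_force: [-0.6, 0.1, 0.1]
opening: 0.0376
grip_force: 0.0
```

```bash
python3 - <<'E'
from h import *
print(fx(manip.get_obs()['position'][:2]))
b=manip.camera("side")[120:270,250:410,::-1];cv2.imwrite("pics/s6.png",cv2.resize(b,None,fx=4,fy=4,interpolation=cv2.INTER_CUBIC))
E
```

```text
[[0.7, 25.1]]
```

View pics/s6.png

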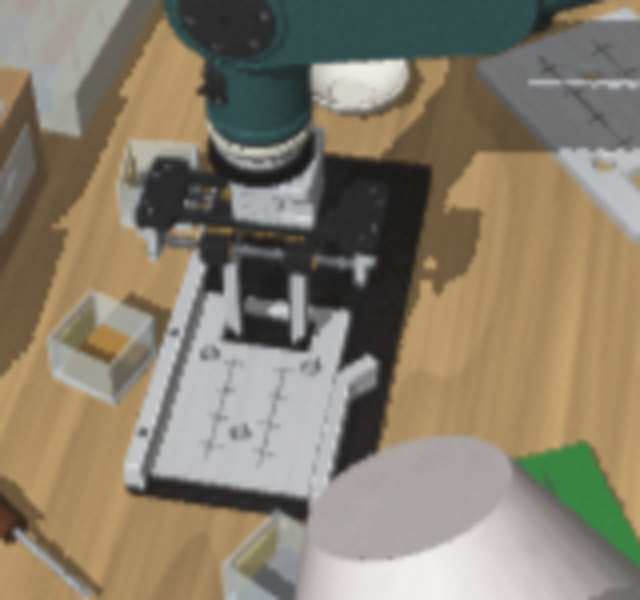

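The plate appears to have dropped: force is gone and pins show in all three holes, (210,352), (311,366) and (241,432). I lift clear and check how flat it lies.

```bash
python3 -m pendant '[[0.6,[-0.006,0,0],[0,0,0]],[0.6,[-0.006,0,-0.08],[0,0,0]],[0.6,[-0.006,0,-0.18],[0,0,0]],[0.6,[-0.006,0,-0.25],[0,0,0]],[0.6,[-0.006,0,-0.25],[0,0,0]]]'
python3 -m pendant '[[0.6,[-0.1,-0.05,0],[0,0,0]],[0.6,[-0.2,-0.1,0],[0,0,0]],[0.6,[-0.3,-0.15,0],[0,0,0]],[0.6,[-0.4,-0.2,0],[0,0,0]],[0.6,[-0.5,-0.25,0],[0,0,0]]]'
python3 -m pendant '[[0.6,[-0.08,-0.1,0],[0,0,0]],[0.6,[-0.16,-0.2,0],[0,0,0]],[0.6,[-0.16,-0.2,0],[0,0,0]],[0.6,[-0.16,-0.2,0],[0,0,0]]]'
python3 - <<'E'
from h import *
b=manip.camera("top")[140:250,255:425,::-1];cv2.imwrite("pics/t7.png",cv2.resize(b,None,fx=4.7,fy=4.7,interpolation=cv2.INTER_CUBIC))
E
```

```text
time: 11.3
position: [0.5403, 0.0189, 0.1609]
orientation: [0.704, 0.71, 0.004, 0.005]
contact_force: [0.4, 1.1, 0.4]
opening: 0.0377
grip_force: 0.0
time: 11.8
position: [0.4248, -0.2064, 0.1525]
orientation: [0.704, 0.71, -0.0, -0.001]
contact_force: [0.8, -1.0, 1.1]
opening: 0.0375
grip_force: 0.0
time: 12.2
position: [0.3243, -0.2875, 0.1525]
orientation: [0.706, 0.708, -0.0, -0.001]
contact_force: [0.1, 0.8, 1.2]
opening: 0.0374
grip_force: 0.0
```

View pics/t7.png

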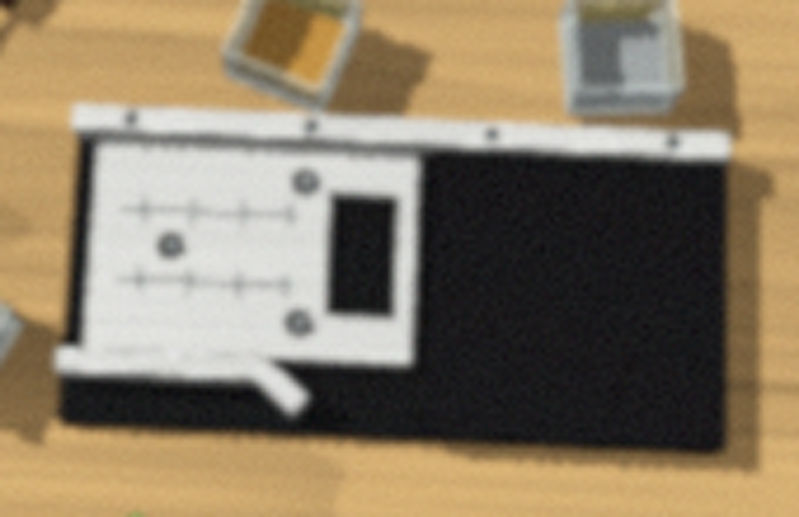

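Pins show in all three holes: (172,245), (306,181) and (299,322). The trailing edge at x≈417 is clear of the shelf. I check its height with numbers.

```bash
python3 - <<'E'
from h import *
h=up([(172,245),(306,181),(299,322)],255,140,4.7); s=up([(241,432),(210,352),(311,366)],250,120,4)
for z in(.019,.033):
    for n,p in(("top",h),("side",s)):
        th,t,r=fit(HOLES,cast(n,p,z));print(z,n,round(th-FY,3),fx(t),(r*1e3).round(1))
C=cast("top",up([(97,140),(420,155),(413,367)],255,140,4.7),.02);print(fx(C),np.linalg.norm(np.diff(C,axis=0),axis=1))
# triangulated hole heights
def ray(n,p):
    a=cast(n,p,0.);b=cast(n,p,.1);return a,(b-a)/.1
a,u=ray("top",h);b,v=ray("side",s)
print("z mm",[round(float(-(a-b)[i]@(u-v)[i]/((u-v)[i]@(u-v)[i]))*1e3,1) for i in range(3)])
print(manip.get_obs()["contact_force"])
E
```

```text
0.019 top -0.007 [[2.7, 78.2]] [0.4 0.2 0.2]
0.019 side -0.005 [[0.8, 76.5]] [0.2 0.3 0.1]
0.033 top -0.007 [[-0.5, 77.6]] [1.  0.6 0.7]
0.033 side -0.005 [[-2.0, 87.9]] [0.6 0.4 0.8]
[[61.4, 168.2], [60.0, -13.0], [-60.3, -12.8]] [0.18123086 0.12025297]
z mm [20.5, 21.4, 21.1]
[-0.24454024 -0.54924563  0.28596464]
```

```bash
python3 -c "
from rig import manip
print(manip.close_job())"
```

```text
the job is handed in; nothing more can be done
None
```

The plate is home: all three holes are over the pins, it measures flat on the bed (hole tops about 20–21 mm up, 20 expected), and the job was handed in at about 12 s with the arm clear and the bystanders not touched.

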